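# Make up the choke kit and the supply kit

### The job

Make up two kits from the stock on the bench. Choke kit, in the tray with the round pocket: lay the open pot-core half mouth-up in the round pocket, close it with the other half, mouth-down and rim on rim, and lay the terminal block in the rectangular pocket beside it. Supply kit, in the tray with two four-sided pockets: stand the transformer upright in the square pocket and lay the heat sink, fins up, in the longer pocket; everything sits flat on its pocket floor, and the relay module and the small reel stay where they are.

Things in the scene. Friction and masses are not known exactly. Their poses are not given: they have to be found in the camera images.
- core_lower: pot-core half lying mouth-up: dark round ferrite cup, 50 mm outside diameter, 20 mm high, 5 mm wall, with a 20 mm centre post standing in it that ends 0.5 mm below the rim; the ring-shaped groove is seen from above. Origin at the centre of its underside, z up towards the mouth; 0.11 kg
- core_upper: the other pot-core half, same sizes, lying mouth-down: from above a plain dark disc with a small black dot in the middle. Origin at the centre of its rim plane (now its underside), z up towards its closed back; about 0.11 kg
- transformer: small mains transformer standing upright, 50 x 56 x 52 mm (x, y, z): dark core 30 mm in x, 56 mm in y and 46 mm high, with a yellow coil bulging out to 50 mm in x between 8 and 38 mm height. Its flat core ends (faces across y, 56 mm apart) are the place to grip. Origin at the centre of its underside, z up; about 0.46 kg
- heat_sink: finned aluminium heat sink, 45 x 60 x 28 mm (x, y, z), fins up. Origin at the centre of its underside, z up; 0.12 kg
- terminal_block: grey row of screw terminals, 20 x 82 x 14 mm (x, y, z). Origin at the centre of its underside, z up; 0.05 kg
- tray_choke: grey flat kitting tray, 126 x 200 x 12 mm, which stays fixed; origin at the centre of its underside, y along its length, z up. Two pockets with pale floors, both 5 mm deep (pocket floor 7 mm above the tray's underside): a round one of 68 mm diameter centred at x = 0, y = -47 mm, and a rectangular one of 100 mm in x by 62 mm in y centred at x = 0, y = +53 mm
- tray_supply: grey flat kitting tray, 126 x 200 x 12 mm, which stays fixed; origin at the centre of its underside, y along its length, z up. Two pockets with pale floors, both 5 mm deep (pocket floor 7 mm above the tray's underside): a square one of 74 x 74 mm centred at x = 0, y = -47 mm, and a rectangular one of 100 mm in x by 62 mm in y centred at x = 0, y = +53 mm
- relay_module: stock that stays where it is: small green board with a blue relay block, 45 x 70 x 22 mm. Origin at the centre of its underside
- small_reel: stock that stays where it is: small pale reel standing on its flange, 44 mm diameter, 30 mm high. Origin at the centre of its underside

How it is judged:
At the end, for the whole second after the job is handed in: Round pocket: open core half mouth-up, the other mouth-down on it, centred within 6 mm; terminal block in that tray's rectangular pocket; other tray: transformer in the square, heat sink in the rectangular pocket; all upright within 0.12 rad, within 2.5 mm of the pocket floor, at rest (x of core_lower in the frame of tray_choke between -0.012 and 0.012 m and y of core_lower in the frame of tray_choke between -0.059 and -0.035 m and z of core_lower in the frame of tray_choke between 0.004 and 0.0095 m and angle between each of core_lower, terminal_block, transformer, heat_sink, core_upper's own z axis and vertical below 0.12 rad and x of terminal_block in the frame of tray_choke between -0.025 and 0.025 m and y of terminal_block in the frame of tray_choke between 0.028 and 0.078 m and z of terminal_block in the frame of tray_choke between 0.004 and 0.0095 m and x of transformer in the frame of tray_supply between -0.015 and 0.015 m and y of transformer in the frame of tray_supply between -0.062 and -0.032 m and z of transformer in the frame of tray_supply between 0.004 and 0.0095 m and x of heat_sink in the frame of tray_supply between -0.028 and 0.028 m and y of heat_sink in the frame of tray_supply between 0.039 and 0.067 m and z of heat_sink in the frame of tray_supply between 0.004 and 0.0095 m and horizontal distance between core_upper and core_lower below 0.006 m and z of core_upper in the frame of core_lower between 0.0175 and 0.0225 m and linear speed of each of core_lower, core_upper, transformer, heat_sink, terminal_block below 0.02 m/s); the robot touches nothing.
It fails at once if the relay module is shifted by more than 20 mm (distance of relay_module from where it was at the start of the episode above 0.02 m).
It fails at once if the small reel is shifted by more than 20 mm (distance of small_reel from where it was at the start of the episode above 0.02 m).
It also fails if it takes over 131 s, if anything falls off the work surface, if the arm or the gripper's body presses on something with over 40 N, if the wrist force passes 120 N, or if a joint passes its speed limit or range.

### The arm

A 6-joint arm with a two-finger parallel gripper is mounted at the origin on a cart in front of the work surface, level with it; the furniture and walls round the work are solid. World frame = base frame: x ahead of the robot, y to its left, z up, the work surface at z = 0. Lengths are in m, angles in rad, forces in N, time in s.
With the tool pointing down it reaches from about 0.25 to 0.725 m from the base axis. Payload 4 kg.
Tool frame: the origin (TCP) lies on the centre line of the jaws, within the pads' length; the fingertips stand 17 mm ahead of it and the grasp point (between the pads) lies 2 mm behind it; z points along the fingers, y is the line along which they close (so a half turn about z gives the same grasp; the last joint's range is limited). The gripper opens to 85 mm and grips with 20 to 120 N. Pads are 22 mm wide; open, the fingers measure 114 mm over their backs; the gripper's body (76 mm by 85 mm) begins 54 mm behind the grasp point. The pads swing forward as they close: fully open they stand 13 mm farther back than shut.
Start: joints at [1.216, 0.241, 0.005, 1.335, 0, 1.571], TCP at [0.174, 0.469, 0.214] pointing down, gripper open.
Joint ranges: [-2.72, 2.72], [-1.05, 1.87], [-1.09, 1.28], [-1.99, 2.15], [-1.42, 1.44], [-3.14, 3.14]. Speed limits (rad/s): [2.79, 2.79, 3.14, 3.14, 3.14, 3.14].

### API

Orientations are given as a unit quaternion [x, y, z, w].
In Python, from workcell import get_obs, imaging, order gives the robot as it stands.
- The arm moves only by the tool apply_moves, never from a script. Its argument "targets" is a list that holds one entry, the list of rows, each a list of 5 numbers: the shift along the world's x, y, z in units of 40 mm (1.0 is 40 mm), then the turn about the world's z in degrees, then the gripper command: -1 is shut, 1 is fully open, values between are in proportion. In form: [[[dx, dy, dz, turn, fingers], ...]]. A call has 1 to 8 rows; each row shifts and turns the commanded pose from where the row before left it; what a row does not reach is not made up. A row lasts 1/12 s, in which the tool goes at most 41.7 mm and 7.16 degrees, less where a joint would pass 70% of its speed; a pose out of reach is approached as far as the arm can. A call is refused whole if a number of a shift passes 1 or a number of a turn 7.16, either way. A call with a gripper value outside its range is refused whole. The fingers move at their own pace and stop on an object; the grip force is fixed at half the most. Time passes only in rows, so rows that do not move let the fingers close. It gives the time, the measured TCP pose, the force, the opening and the grip force at its end, in the units of the state.
- get_obs(): the state, without advancing time (a new reading comes with each control period).
- imaging.camera(name): name is "scene" or "side" or "wrist"; returns (picture, depth): 400x640x3 uint8, blue, green, red; 400x640 float32, m along the optical axis (not along the pixel's ray), 0 where there is no reading.
- imaging.get_calibration(name): a dict with "camera_matrix" (3x3 intrinsics, pixels), "eye" and "rotation" of the camera in the world; the wrist camera has in their place "hand_eye" (4x4, takes a point from camera to tool coordinates, whose origin is the TCP and whose axes are the flange's). Camera axes: x right, y down, z forward; pixel columns grow to the right and rows downward; lengths in m; the calibration is good to about 2 mm. A picture is of the moment at which its call begins: read the wrist's pose just before it. get_calibration takes no time and is no camera call.
- order.job_done(): hands the job in; it is judged then, once.
The state is a dict: "clock": time; "joint_pos": joint angles; "joint_vel": joint speeds; "tau": joint torques, N m; "eef_pos": TCP position; "tool_rot": TCP orientation; "ft_force": force on the tool from outside, world axes, zero at the start; "ft_torque": the same for the moment, N m; "grip_width": finger opening in m; "grasp_force": force on a finger pad.
Only numpy, scipy, OpenCV 4.12 (cv2) and the standard library are available. Lean on these libraries where they do the work, as an engineer would, in place of code of your own. Each camera call takes 0.05 s, during which the arm holds its last target. There are 200 camera calls.

## Working session

There is one attempt and no reset: what is moved stays moved. The work goes in short steps, Python scripts to look and compute and a tool call to move; the robot and the scene stay as the last step left them, time stands still between calls to the robot, and variables do not carry over. Pictures are saved under pics/ and viewed, at most 16 in all, crops included, and the job is handed in when it is done.

Besides the shell and the picture viewer there is one more tool, called after ">>>" as a command line: name --argument value ..., lists and objects as JSON in quotes. apply_moves: Moves the arm, as the interface text tells. Its arguments: {"type":"object","properties":{"targets":{"type":"array","items":{"type":"array","items":{"type":"array","items":{"type":"number"}}}}},"required":["targets"]}

```bash
mkdir -p pics; ls
python3 - <<'E'
from workcell import get_obs, imaging
import cv2,numpy as np
print(get_obs())
for n in("scene","side"):
    p,d=imaging.camera(n);cv2.imwrite(f"pics/{n}0.png",p);np.save(f"pics/{n}0.npy",d)
    print(n,imaging.get_calibration(n))
print(imaging.get_calibration("wrist"))
E
```

```text
pics
{'clock': 0.0, 'joint_pos': array([1.21602090e+00, 2.41441504e-01, 3.73856334e-03, 1.33519499e+00,
       8.24281391e-06, 1.57080825e+00]), 'joint_vel': array([-5.61655030e-04, -1.94825334e-04,  5.82947441e-04,  2.97655121e-04,
        5.40497201e-04,  9.09367965e-05]), 'tau': array([ 3.98762113e-04, -3.72317398e+01,  2.52407634e+01,  1.69390684e-02,
       -1.53309757e-04,  2.02185447e-06]), 'eef_pos': array([0.17345834, 0.46824482, 0.21340422]), 'tool_rot': array([ 1.76464658e-01,  9.84306416e-01, -1.03358741e-03, -1.89474042e-04]), 'ft_force': array([-0.67966028,  0.01716973, -1.07757937]), 'ft_torque': array([-0.02975798, -0.06392677,  0.01457864]), 'grasp_force': 0.0, 'grip_width': 0.08525400150624693}
scene {'camera_matrix': array([[506.2813464 ,   0.        , 321.87787964],
       [  0.        , 506.2813464 , 201.79274527],
       [  0.        ,   0.        ,   1.        ]]), 'eye': array([1.38746185, 0.29899399, 1.07577894]), 'rotation': array([ 0.53189006,  0.77186978, -0.28286712, -0.20321463])}
side {'camera_matrix': array([[489.35473472,   0.        , 321.50416904],
       [  0.        , 489.35473472, 198.90633831],
       [  0.        ,   0.        ,   1.        ]]), 'eye': array([0.50754334, 1.1335628 , 0.62903976]), 'rotation': array([-0.00971096,  0.85517159, -0.51814835,  0.01046637])}
{'camera_matrix': array([[297.20343006,   0.        , 317.24915615],
       [  0.        , 297.20343006, 194.33436035],
       [  0.        ,   0.        ,   1.        ]]), 'hand_eye': array([[ 1.03898777e-03, -9.49907659e-01, -3.12528974e-01,
         7.96342216e-02],
       [ 9.99999085e-01,  7.16081164e-04,  1.14797625e-03,
         1.04911231e-03],
       [-8.66675321e-04, -3.12529880e-01,  9.49907534e-01,
        -1.59455591e-01],
       [ 0.00000000e+00,  0.00000000e+00,  0.00000000e+00,
         1.00000000e+00]])}
```

View pics/scene0.png

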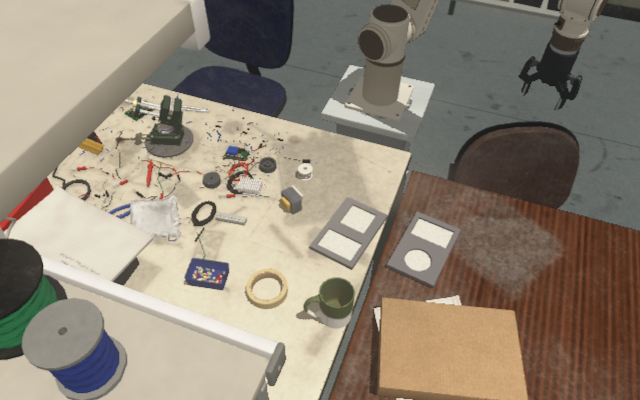

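View pics/side0.png

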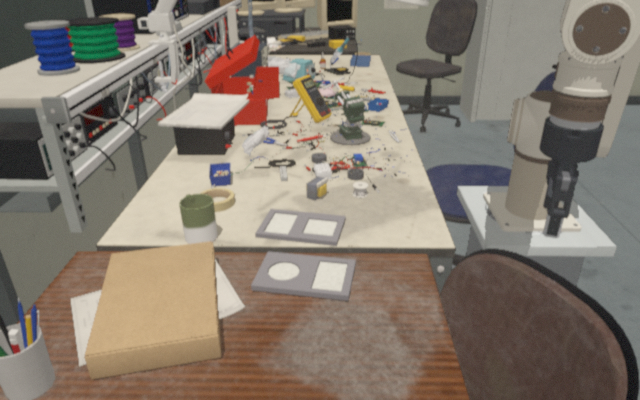

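The scene view shows the supply tray at about (349,232), the choke tray at (424,248), the transformer at (291,200), the heat sink at (249,186) and the terminal block at (231,218). The dark cores are at (268,165) and (211,180), the relay at (236,153) and the reel at (304,171). The side view agrees. I'll crop in closer.

```bash
cat > h.py <<'E'
from workcell import get_obs, imaging
import cv2,numpy as np
from scipy.spatial.transform import Rotation as R
def pose(n,o=None):
    c=imaging.get_calibration(n)
    if n!="wrist": return c["camera_matrix"],R.from_quat(c["rotation"]).as_matrix(),np.array(c["eye"])
    o=o or get_obs(); H=np.array(c["hand_eye"]); Rt=R.from_quat(o["tool_rot"]).as_matrix()
    return c["camera_matrix"],Rt@H[:3,:3],Rt@H[:3,3]+o["eef_pos"]
def ray(P,uv,z):
    K,Rm,e=P; uv=np.atleast_2d(np.array(uv,float))
    d=(np.c_[uv,np.ones(len(uv))]@np.linalg.inv(K).T)@Rm.T
    return e+d*((z-e[2])/d[:,2])[:,None]
def cloud(P,d):
    K,Rm,e=P; v,u=np.indices(d.shape); p=np.stack([(u-K[0,2])/K[0,0]*d,(v-K[1,2])/K[1,1]*d,d],-1)
    return p@Rm.T+e
def topdown(P,img,z,cx,cy,half,px):
    # rectified view of plane z: x up, y left (robot's view); px m/pixel
    n=int(2*half/px); K,Rm,e=P
    j,i=np.meshgrid(np.arange(n),np.arange(n))
    w=np.stack([cx+half-i*px,cy+half-j*px,np.full(i.shape,z)],-1)
    q=(w-e)@Rm@K.T
    return cv2.remap(img,(q[...,0]/q[...,2]).astype(np.float32),(q[...,1]/q[...,2]).astype(np.float32),cv2.INTER_LINEAR)
E
python3 - <<'E'
from h import *
P=pose("scene")
for n,uv,z in [("dark1",(268,165),.02),("dark2",(211,180),.02),("trafo",(291,200),.03),("sink",(249,186),.02),("term",(231,218),.01),("relay",(236,153),.01),("reel",(304,171),.02),("supply",(349,232),.012),("choke",(424,248),.012),("tedge",(383,213),0)]:
    print(n,ray(P,uv,z)[0].round(3))
i=cv2.imread("pics/scene0.png")
cv2.imwrite("pics/c0.png",cv2.resize(i[135:285,190:390],None,fx=4,fy=4,interpolation=cv2.INTER_CUBIC))
E
```

```text
dark1 [ 0.455 -0.206  0.02 ]
dark2 [ 0.568 -0.332  0.02 ]
trafo [ 0.563 -0.086  0.03 ]
sink [ 0.55  -0.221  0.02 ]
term [ 0.665 -0.22   0.01 ]
relay [ 0.434 -0.322  0.01 ]
reel [ 0.439 -0.098  0.02 ]
supply [0.597 0.093 0.012]
choke [0.576 0.29  0.012]
tedge [0.492 0.157 0.   ]
```

View pics/c0.png

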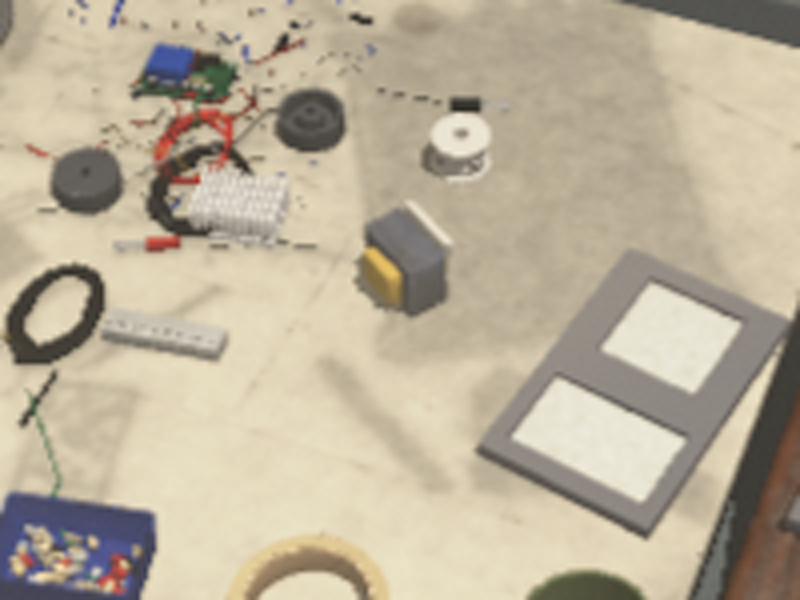

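The crop shows core_lower (with its groove) at crop (310,120) and core_upper, the plain disc, at (87,180). The terminal block is at (166,334), the heat sink at (240,200), the transformer at (405,260), the reel at (460,145) and the relay at (185,70). Next I'll move the wrist camera over the trays and then the stock.

>>> apply_moves --targets '[[[0.75,-0.65,0,-5,1],[0.75,-0.65,0,-5,1],[0.75,-0.65,0,-5,1],[0.75,-0.65,0,-5,1],[0.75,-0.65,0,-5,1],[0.75,-0.65,0,-5,1],[0.75,-0.65,0,-5,1],[0,0,0,0,1]]]'

```text
clock: 0.77
eef_pos: [0.388, 0.2823, 0.2139]
tool_rot: [0.469, 0.883, -0.001, 0.001]
ft_force: [0.6, 0.5, 0.1]
grip_width: 0.0855
grasp_force: 0.0
```

Run:
```python
from h import *
import pickle
o=get_obs();p,d=imaging.camera("wrist");cv2.imwrite("pics/w1.png",p);pickle.dump((o,p,d),open("w1.pkl","wb"))
print(o["eef_pos"],o["joint_pos"],o["ft_force"])
P=pose("wrist",o);C=cloud(P,d);print("z pct",np.percentile(C[...,2][d>0],[1,25,50,75,99]).round(4))
```

```text
[0.38803261 0.28231038 0.21385198] [ 0.63096003  0.20091948 -0.04709614  1.32271826 -0.00297508  1.60781338] [0.5743661  0.527139   0.07184756]
z pct [-0.7432 -0.0056 -0.0034  0.0139  0.3221]
```

>>> apply_moves --targets '[[[0.2,-0.98,0,-5,1],[0.2,-0.98,0,-5,1],[0.2,-0.98,0,-5,1],[0.2,-0.98,0,-5,1],[0.1,-0.98,0,-5,1],[0,-0.98,0,-5,1],[0,-0.98,0,-5,1],[0,-0.98,0,-5,1]]]'

```text
clock: 1.48
eef_pos: [0.419, -0.0272, 0.2141]
tool_rot: [0.74, 0.673, 0.0, -0.0]
ft_force: [0.9, 0.1, 0.5]
grip_width: 0.0855
grasp_force: 0.0
```

>>> apply_moves --targets '[[[0,-0.98,0,-5,1],[0,-0.98,0,-5,1],[0,-0.5,0,-5,1],[0,0,0,0,1],[0,0,0,0,1]]]'

```text
clock: 1.9
eef_pos: [0.4194, -0.1249, 0.2139]
tool_rot: [0.821, 0.571, -0.0, -0.001]
ft_force: [0.3, 0.0, 0.1]
grip_width: 0.0853
grasp_force: 0.0
```

Run:
```python
from h import *
import pickle
o=get_obs();p,d=imaging.camera("wrist");cv2.imwrite("pics/w2.png",p);pickle.dump((o,p,d),open("w2.pkl","wb"))
print(o["eef_pos"],o["joint_pos"],o["ft_force"])
P=pose("wrist",o);C=cloud(P,d);print("z pct",np.percentile(C[...,2][d>0],[1,25,50,75,99]).round(4))
```

```text
[ 0.41937023 -0.12486739  0.2139291 ] [-2.89954432e-01  1.18314098e-01 -1.46507209e-01  1.30718973e+00
  7.69128452e-04  1.63537132e+00] [0.34396453 0.01516963 0.05339787]
z pct [-7.446e-01 -7.000e-04  2.000e-04  7.800e-03  3.221e-01]
```

View pics/w1.png

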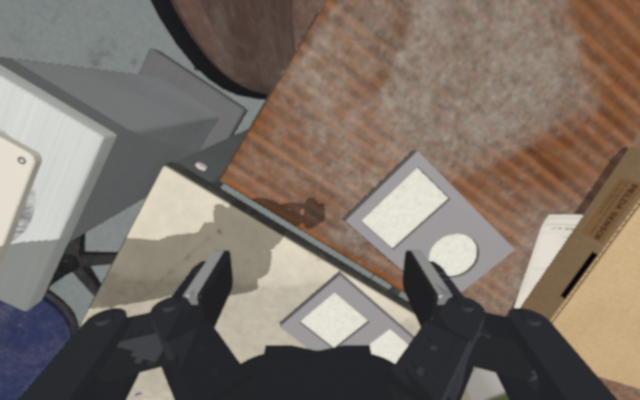

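View pics/w2.png

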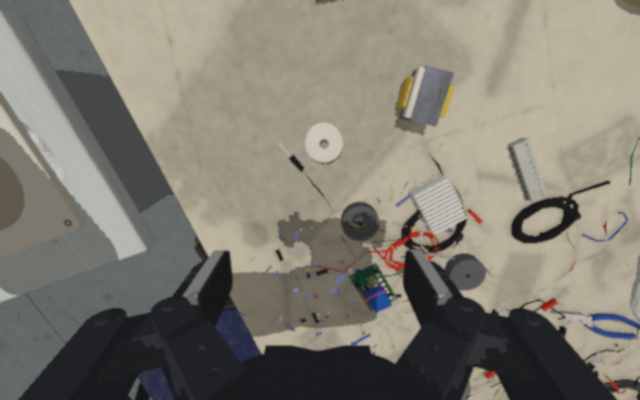

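The wrist views show both trays in w1: supply near (370,330), choke near (430,225). In w2 the reel is at (324,143), the transformer at (430,95), core_lower at (360,221) and core_upper at (465,271). The heat sink is at (440,205), the terminal block at (525,167) and the relay at (375,288). Next I'll segment these by depth height and colour.

Run:
```python
from h import *
import pickle
o,p,d=pickle.load(open("w2.pkl","rb"));P=pose("wrist",o);C=cloud(P,d);z=C[...,2]
m=((z>.008)&(z<.07)&(d>0)).astype(np.uint8); m[245:]*=1
m=cv2.morphologyEx(m,cv2.MORPH_OPEN,np.ones((3,3)))
n,l,s,c=cv2.connectedComponentsWithStats(m)
for k in range(1,n):
    if s[k,4]<80: continue
    q=C[l==k]; h=np.percentile(q[:,2],90); t=q[q[:,2]>h-.006]
    (x,y),(w,b),a=cv2.minAreaRect((t[:,:2]*1000).astype(np.float32))
    print(c[k].round(),"n",s[k,4],"h",round(h,4),"xy",round(x,1),round(y,1),"size",round(w,1),round(b,1),"ang",round(a,1),"med",(np.median(t[:,:2],0)*1000).round(1))
# trays: white pockets in scene + w1
for n,im,P in[("scene",cv2.imread("pics/scene0.png"),pose("scene"))]+[("w1",*(lambda t:(t[1],pose("wrist",t[0])))(pickle.load(open("w1.pkl","rb"))))]:
    g=im.min(2); sat=im.max(2).astype(int)-g
    tray=cv2.inRange(cv2.cvtColor(im,cv2.COLOR_BGR2HSV),(0,0,70),(180,40,150))
    w=((g>175)&(sat<40)).astype(np.uint8)
    N,l,s,c=cv2.connectedComponentsWithStats(w)
    for k in range(1,N):
        if not 400<s[k,4]<6000: continue
        cs,_=cv2.findContours((l==k).astype(np.uint8),cv2.RETR_EXTERNAL,cv2.CHAIN_APPROX_NONE)
        q=ray(P,cs[0][:,0,:],.009)[:,:2]*1000
        (x,y),(ww,b),a=cv2.minAreaRect(q.astype(np.float32))
        print(n,c[k].round(),s[k,4],"xy",round(x,1),round(y,1),"size",round(ww,1),round(b,1),"ang",round(a,1))
```

```text
[426.  95.] n 2546 h 0.0512 xy 556.6 -88.0 size 55.9 38.5 ang 58.1 med [556.9 -86.6]
[ 27. 195.] n 6602 h 0.0236 xy 42.3 -30.0 size 94.1 23.2 ang 53.0 med [ 54.4 -29.5]
[324. 143.] n 1062 h 0.0308 xy 437.1 -99.5 size 42.8 42.9 ang 69.4 med [437.8 -98.6]
[529. 169.] n 1197 h 0.0154 xy 665.9 -222.1 size 21.5 82.5 ang 8.0 med [ 664.6 -219.5]
[292. 158.] n 198 h 0.0222 xy 394.6 -101.5 size 7.6 43.9 ang 19.0 med [ 396.  -105.2]
[434. 216.] n 2908 h 0.0277 xy 535.6 -236.9 size 106.5 72.3 ang 51.7 med [ 546.1 -225. ]
[546. 219.] n 1402 h 0.0165 xy 676.3 -295.9 size 83.9 62.7 ang 27.4 med [ 678.6 -295.4]
[360. 222.] n 598 h 0.0204 xy 446.9 -213.9 size 48.9 48.2 ang 70.6 med [ 447.6 -214.4]
[360. 222.] n 210 h 0.0202 xy 446.8 -210.0 size 27.1 19.0 ang 85.2 med [ 446.7 -212.6]
[466. 272.] n 1027 h 0.0209 xy 562.7 -336.8 size 45.7 50.1 ang 17.9 med [ 561.4 -335.3]
[635. 292.] n 338 h 0.0679 xy 735.5 -397.2 size 89.7 10.0 ang 86.8 med [ 733.8 -403.4]
[376. 296.] n 667 h 0.0223 xy 433.2 -319.9 size 66.0 34.3 ang 89.6 med [ 435.6 -334. ]
[581. 321.] n 231 h 0.0116 xy 708.3 -482.7 size 17.1 91.6 an
[... 737 characters left out ...]
412 xy 616.3 282.1 size 62.4 60.9 ang 14.5
scene [152. 359.] 1064 xy 1081.9 -207.1 size 108.1 85.2 ang 41.1
scene [229. 366.] 1448 xy 1034.3 -50.1 size 94.8 185.8 ang 5.2
w1 [ 11. 182.] 2046 xy 91.3 27.9 size 40.0 154.0 ang 15.7
w1 [173. 208.] 3769 xy 276.1 116.3 size 90.1 115.3 ang 0.1
w1 [404. 208.] 3199 xy 515.7 297.5 size 98.5 60.2 ang 81.3
w1 [546. 250.] 1890 xy 716.5 341.0 size 41.6 155.2 ang 14.9
w1 [454. 253.] 1416 xy 614.8 286.5 size 58.0 63.6 ang 85.4
w1 [295. 267.] 2039 xy 450.0 133.7 size 80.3 92.0 ang 89.8
w1 [386. 304.] 525 xy 578.6 164.2 size 19.7 119.1 ang 89.2
w1 [334. 320.] 1864 xy 542.0 100.1 size 71.8 71.4 ang 79.6
w1 [388. 346.] 747 xy 643.3 105.7 size 49.8 55.7 ang 79.1
```

Run:
```python
from h import *
import pickle
o,p,d=pickle.load(open("w2.pkl","rb"));P=pose("wrist",o);C=cloud(P,d);z=C[...,2]
Rt=R.from_quat(o["tool_rot"]).as_matrix(); T=(C-o["eef_pos"])@Rt
f=(d>0)&(d<.3)&(np.abs(T[...,0])<.02)&(np.abs(T[...,1])<.07)&(np.abs(T[...,1])>.03)&(z>.1)
t=T[f];print("finger: tool z max",np.percentile(t[:,2],[50,95,99,100]).round(4),"tip y",np.abs(t[t[:,2]>t[:,2].max()-.006][:,1]).min())
# heat sink: bright, high
g=p.min(2); m=(z>.012)&(z<.035)&(C[...,0]>.48)&(C[...,0]<.62)&(C[...,1]>-.3)&(C[...,1]<-.15)
t=C[m&(z>.024)];(x,y),(w,b),a=cv2.minAreaRect((t[:,:2]*1000).astype(np.float32));print("sink",x,y,w,b,a,len(t))
e=C[m];hh=np.abs(((e[:,:2]-[x/1000,y/1000])@np.array([[np.cos(np.radians(a)),-np.sin(np.radians(a))],[np.sin(np.radians(a)),np.cos(np.radians(a))]])))
cut=topdown(P,p,.0,.55,-.23,.14,.0007)
zz=topdown(P,(np.clip(z,0,.06)/.06*255).astype(np.uint8),.0,.55,-.23,.14,.0007)
cv2.imwrite("pics/td.png",np.hstack([cut,cv2.cvtColor(zz,cv2.COLOR_GRAY2BGR)]))
print("mug",ray(pose("scene"),(335,300),.06),"box",ray(pose("scene"),[(382,303),(520,310)],.06))
```

```text
finger: tool z max [-0.0856 -0.0451 -0.035  -0.0296] tip y 0.04170568651269596
sink 537.41015625 -237.03887939453125 105.53096008300781 71.28512573242188 57.22998046875 1214
mug [[0.82794429 0.13455482 0.06      ]] box [[0.79702594 0.23649969 0.06      ]
 [0.7026642  0.53179074 0.06      ]]
```

View pics/td.png

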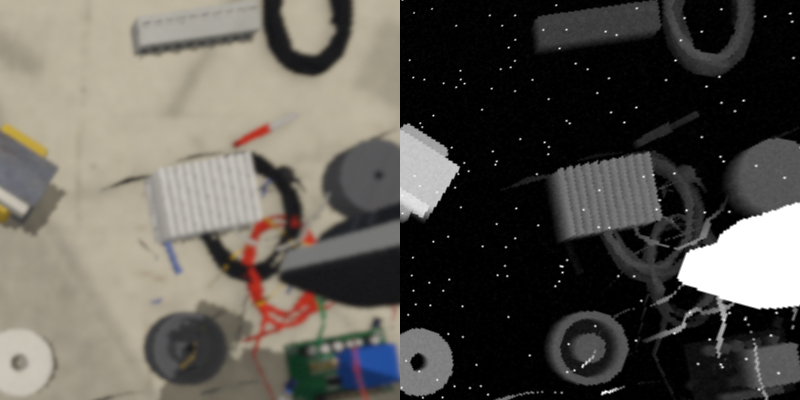

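```bash
cat > tip.py <<'E'
from h import *
o=get_obs();Rt=R.from_quat(o["tool_rot"]).as_matrix()
for n in("side","scene","wrist"):
    p,d=imaging.camera(n);C=cloud(pose(n,o),d);T=(C-o["eef_pos"])@Rt
    m=(d>0)&(np.abs(T[...,0])<.025)&(np.abs(T[...,1])<.07)&(T[...,2]<.05)&(T[...,2]>-.12)
    t=T[m];print(n,len(t)) 
    if len(t)>20: k=np.argsort(t[:,2])[-12:];print(t[k].round(3).tolist())
print(o["grip_width"])
E
python3 tip.py
```

```text
side 844
[[0.014, 0.049, -0.036], [0.008, -0.045, -0.036], [0.007, -0.047, -0.036], [0.01, 0.044, -0.036], [-0.001, 0.045, -0.035], [0.007, 0.048, -0.034], [0.01, -0.043, -0.034], [0.006, -0.047, -0.033], [0.007, -0.045, -0.033], [-0.004, -0.047, -0.033], [0.001, 0.045, -0.033], [-0.012, 0.046, -0.032]]
scene 701
[[0.013, 0.049, -0.035], [0.011, 0.046, -0.035], [0.0, -0.045, -0.034], [0.011, 0.043, -0.034], [0.01, 0.049, -0.033], [0.002, -0.043, -0.033], [0.011, -0.045, -0.033], [-0.005, -0.043, -0.033], [-0.004, -0.046, -0.032], [-0.005, 0.049, -0.032], [0.007, -0.046, -0.031], [0.004, -0.045, -0.03]]
wrist 40802
[[0.009, 0.043, -0.03], [-0.003, -0.042, -0.03], [-0.002, -0.042, -0.03], [0.001, 0.044, -0.03], [-0.004, 0.044, -0.03], [0.008, 0.043, -0.03], [0.006, 0.044, -0.03], [0.004, -0.042, -0.03], [0.004, 0.043, -0.03], [-0.001, -0.042, -0.03], [-0.003, 0.044, -0.029], [0.003, 0.044, -0.029]]
0.08533514977247886
```

>>> apply_moves --targets '[[[0.35,-0.9,-0.3,0,0.18],[0.35,-0.9,-0.3,0,0.18],[0,0,0,0,0.18],[0,0,0,0,0.18],[0,0,0,0,0.18],[0,0,0,0,0.18]]]'

```text
clock: 2.6
eef_pos: [0.4476, -0.1958, 0.1907]
tool_rot: [0.82, 0.572, 0.0, -0.0]
ft_force: [0.3, 0.2, -0.1]
grip_width: 0.0505
grasp_force: 0.0
```

```bash
python3 tip.py
```

```text
side 849
[[0.007, -0.022, -0.027], [0.006, -0.025, -0.027], [0.004, 0.026, -0.026], [0.014, -0.024, -0.026], [0.012, -0.027, -0.026], [-0.008, 0.027, -0.025], [0.01, -0.029, -0.025], [0.011, 0.032, -0.025], [0.01, 0.03, -0.024], [-0.004, -0.03, -0.024], [0.006, 0.028, -0.024], [0.004, -0.03, -0.024]]
scene 819
[[0.006, 0.034, -0.025], [0.006, -0.026, -0.025], [0.011, -0.032, -0.025], [-0.002, -0.027, -0.024], [0.011, 0.032, -0.024], [0.007, 0.031, -0.024], [-0.008, -0.029, -0.023], [0.011, -0.028, -0.023], [0.01, 0.027, -0.023], [0.007, -0.025, -0.023], [-0.007, -0.028, -0.021], [-0.004, -0.028, -0.019]]
wrist 40686
[[0.009, -0.025, -0.021], [-0.001, 0.026, -0.021], [-0.001, -0.025, -0.021], [-0.003, 0.026, -0.021], [0.008, 0.026, -0.021], [-0.0, -0.025, -0.02], [0.007, -0.025, -0.02], [0.008, 0.026, -0.02], [0.009, 0.026, -0.02], [-0.001, 0.026, -0.02], [-0.0, 0.026, -0.02], [-0.002, -0.025, -0.02]]
0.050534880795204094
```

All three cameras put the fingertips about 20 mm behind the reported TCP at 50 mm opening, and 30 mm behind when fully open. I'll plan with that and check it on the way down.

>>> apply_moves --targets '[[[0,-0.45,-0.5,0,0.9],[0,0,-0.8,0,0.9],[0,0,-0.8,0,0.9],[0,0,-0.8,0,0.9],[0,0,-0.8,0,0.9],[0,0,-0.5,0,0.9],[0,0,0,0,0.9],[0,0,0,0,0.9]]]'

```text
clock: 3.42
eef_pos: [0.447, -0.2144, 0.0221]
tool_rot: [0.821, 0.572, -0.001, -0.001]
ft_force: [0.4, 0.1, 0.6]
grip_width: 0.0813
grasp_force: 0.0
```

```bash
python3 tip.py
python3 - <<'E'
from h import *
p,d=imaging.camera("wrist");cv2.imwrite("pics/w3.png",p)
E
```

```text
side 1051
[[0.009, -0.052, 0.022], [0.005, 0.061, 0.023], [-0.017, 0.046, 0.023], [0.022, 0.003, 0.023], [0.008, 0.027, 0.023], [-0.02, -0.065, 0.023], [0.011, -0.04, 0.023], [0.021, 0.007, 0.023], [-0.013, -0.064, 0.023], [-0.015, -0.067, 0.024], [-0.003, -0.033, 0.024], [0.02, -0.049, 0.024]]
scene 1086
[[0.021, -0.065, 0.026], [-0.014, -0.057, 0.026], [-0.01, 0.024, 0.026], [0.022, 0.001, 0.026], [-0.004, 0.029, 0.026], [0.025, 0.004, 0.027], [-0.02, 0.026, 0.027], [-0.007, -0.054, 0.027], [-0.008, 0.026, 0.028], [0.007, 0.024, 0.028], [0.022, 0.026, 0.028], [0.013, 0.009, 0.03]]
wrist 56276
[[-0.015, 0.056, 0.026], [-0.022, 0.04, 0.026], [-0.001, -0.043, 0.026], [0.008, -0.052, 0.026], [-0.012, -0.054, 0.026], [0.018, -0.05, 0.026], [-0.011, 0.053, 0.026], [-0.014, 0.037, 0.026], [-0.008, -0.05, 0.026], [-0.019, -0.048, 0.026], [0.012, 0.068, 0.026], [0.018, -0.044, 0.027]]
0.0812776833365145
```

View pics/w3.png

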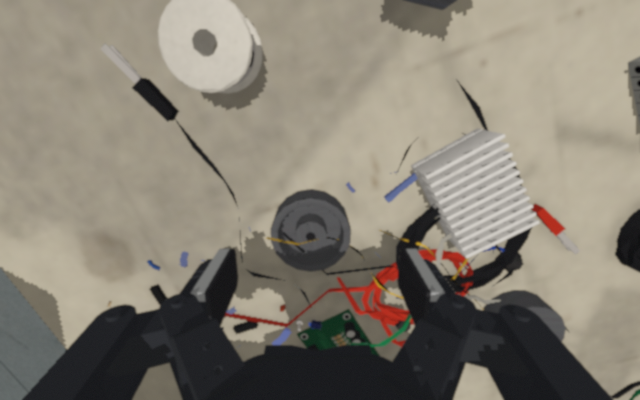

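The wrist view shows the core at (311,235), midway between the fingers at (225,255) and (415,255), with the tips still well above the table. I'll descend and grip.

>>> apply_moves --targets '[[[0,0,-0.3,0,0.6],[0,0,-0.3,0,0.6],[0,0,-0.27,0,0.6],[0,0,0,0,0.4],[0,0,0,0,-1],[0,0,0,0,-1],[0,0,0,0,-1],[0,0,0,0,-1]]]'

```text
clock: 4.28
eef_pos: [0.4487, -0.2156, -0.0111]
tool_rot: [0.821, 0.571, 0.001, 0.001]
ft_force: [-0.6, 0.5, 5.5]
grip_width: 0.0472
grasp_force: 62.4
```

>>> apply_moves --targets '[[[0,0,0.3,0,-1],[0,0,0.5,0,-1],[0,0,0.9,0,-1],[0,0,0.9,0,-1],[0,0,0.5,0,-1],[0,0,0,0,-1],[0,0,0,0,-1]]]'

```text
clock: 4.87
eef_pos: [0.449, -0.2157, 0.1131]
tool_rot: [0.821, 0.571, 0.001, 0.002]
ft_force: [0.4, -0.1, -1.8]
grip_width: 0.0473
grasp_force: 62.2
```

Run:
```python
from h import *
p,d=imaging.camera("wrist");cv2.imwrite("pics/w4.png",p)
o=get_obs();C=cloud(pose("wrist",o),d);T=(C-o["eef_pos"])@R.from_quat(o["tool_rot"]).as_matrix()
m=(d>0)&(np.abs(T[...,1])<.015)&(np.abs(T[...,0])<.04)&(T[...,2]>-.06)&(T[...,2]<.04)
print("tool z of core top/x range",np.percentile(T[m][:,2],[5,50,95]),np.percentile(T[m][:,0],[2,98]))
```

```text
tool z of core top/x range [-0.0311906  -0.02661611 -0.0152419 ] [-0.02168947  0.02457167]
```

View pics/w4.png

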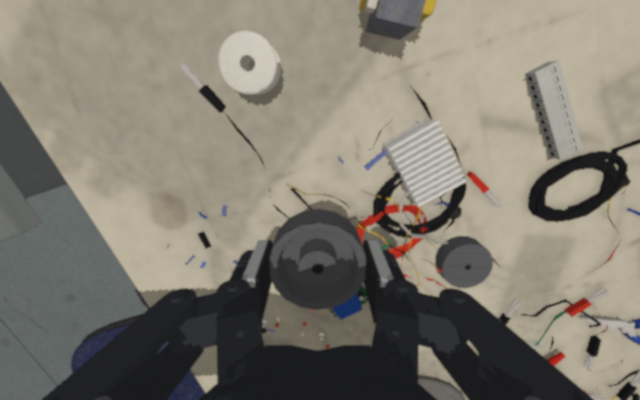

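Core_lower is held level at (318,258) in the wrist view. I'll carry it to the round pocket at (615.3, 282.8).

>>> apply_moves --targets '[[[0.296,0.8875,0,0,-1],[0.296,0.8875,0,0,-1],[0.296,0.8875,0,0,-1],[0.296,0.8875,0,0,-1],[0.296,0.8875,0,0,-1],[0.296,0.8875,0,0,-1],[0.296,0.8875,0,0,-1]]]'

```text
clock: 5.5
eef_pos: [0.5292, 0.035, 0.1092]
tool_rot: [0.821, 0.571, -0.002, -0.001]
ft_force: [-0.4, -1.0, -1.4]
grip_width: 0.0471
grasp_force: 62.2
```

>>> apply_moves --targets '[[[0.296,0.8875,0,0,-1],[0.296,0.8875,0,0,-1],[0.296,0.8875,0,0,-1],[0.296,0.8875,0,0,-1],[0.296,0.8875,0,0,-1],[0.296,0.8875,0,0,-1],[0.296,0.8875,0,0,-1],[0,0,0,0,-1]]]'

```text
clock: 6.17
eef_pos: [0.613, 0.2886, 0.1071]
tool_rot: [0.819, 0.574, -0.001, -0.002]
ft_force: [-0.1, -0.4, -1.3]
grip_width: 0.0471
grasp_force: 62.2
```

>>> apply_moves --targets '[[[0,0,-0.7,0,-1],[0,0,-0.7,0,-1],[0,0,-0.6,0,-1],[0,0,-0.2,0,-1],[0,0,0,0,-1],[0,0,0,0,-1]]]'

```text
clock: 6.67
eef_pos: [0.6127, 0.2813, 0.0224]
tool_rot: [0.821, 0.571, -0.001, -0.0]
ft_force: [0.6, 1.1, -0.1]
grip_width: 0.0475
grasp_force: 62.2
```

>>> apply_moves --targets '[[[0.05,0,-0.3,0,-1],[0,0,-0.15,0,-1],[0,0,-0.1,0,-1],[0,0,-0.06,0,-1],[0,0,0,0,-1],[0,0,0,0,-1]]]'

```text
clock: 7.17
eef_pos: [0.6155, 0.2819, -0.0007]
tool_rot: [0.821, 0.571, 0.0, 0.0]
ft_force: [-0.7, -0.4, -0.7]
grip_width: 0.0476
grasp_force: 62.2
```

>>> apply_moves --targets '[[[0,0,-0.05,0,-1],[0,0,-0.03,0,-1],[0,0,0,0,-1],[0,0,0,0,-1]]]'

```text
clock: 7.5
eef_pos: [0.6155, 0.2819, -0.004]
tool_rot: [0.821, 0.571, 0.0, 0.0]
ft_force: [-0.4, -0.4, -1.5]
grip_width: 0.0471
grasp_force: 62.2
```

>>> apply_moves --targets '[[[0,0,-0.02,0,-1],[0,0,0,0,0.3],[0,0,0,0,0.5],[0,0,0,0,0.5],[0,0,0.5,0,0.8],[0,0,0.9,0,0.8],[0,0,0.9,0,0.8],[0,0,0.9,0,0.8]]]'

```text
clock: 8.17
eef_pos: [0.615, 0.2816, 0.1239]
tool_rot: [0.821, 0.571, -0.001, -0.0]
ft_force: [1.2, 0.2, 0.5]
grip_width: 0.0768
grasp_force: 0.0
```

>>> apply_moves --targets '[[[0,0,0.6,0,0.8],[-0.3,-0.5,0,0,0.8],[0,0,0,0,0.8]]]'

```text
clock: 8.42
eef_pos: [0.6032, 0.26, 0.1498]
tool_rot: [0.821, 0.571, 0.001, 0.001]
ft_force: [-0.3, -0.1, -1.2]
grip_width: 0.0766
grasp_force: 0.0
```

```bash
cat > tray.py <<'E'
from h import *
o=get_obs();p,d=imaging.camera("wrist");P=pose("wrist",o);C=cloud(P,d);z=C[...,2];cv2.imwrite("pics/w5.png",p)
print(o["eef_pos"])
g=p.min(2);w=((g>165)&(p.max(2).astype(int)-g<40)).astype(np.uint8)
N,l,s,c=cv2.connectedComponentsWithStats(w)
for k in range(1,N):
    if not 700<s[k,4]<20000: continue
    cs,_=cv2.findContours((l==k).astype(np.uint8),cv2.RETR_EXTERNAL,cv2.CHAIN_APPROX_NONE)
    q=ray(P,cs[0][:,0,:],.009)[:,:2]*1000;(x,y),(ww,b),a=cv2.minAreaRect(q.astype(np.float32))
    if ww<130 and b<130: print("pocket",c[k].round(),round(x,1),round(y,1),"size",round(ww,1),round(b,1),"ang",round(a,1),"z",np.median(z[l==k]).round(4))
m=(d>0)&(z>.02)&(z<.035)&(np.hypot(C[...,0]-.615,C[...,1]-.282)<.05)
t=C[m]*1000;(x,y),r=cv2.minEnclosingCircle(t[t[:,2]>24][:,:2].astype(np.float32));print("core",x,y,r,np.percentile(t[:,2],[5,50,95]))
E
python3 tray.py
```

```text
[0.60320325 0.25995429 0.14975177]
pocket [227. 172.] 518.9 296.4 size 98.2 60.8 ang 81.4 z 0.007
pocket [322. 149.] 616.8 281.4 size 64.8 65.8 ang 41.8 z 0.0071
pocket [594. 177.] 866.9 156.1 size 38.0 108.9 ang 88.9 z 0.0008
pocket [393. 305.] 635.1 82.0 size 97.2 34.6 ang 77.8 z 0.0072
pocket [247. 307.] 468.9 136.8 size 101.9 33.1 ang 47.1 z -0.0004
pocket [574. 333.] 838.9 -40.3 size 49.2 39.3 ang 21.7 z 0.0002
pocket [ 18. 380.] 138.8 136.5 size 85.1 52.7 ang 51.4 z -0.0012
pocket [165. 383.] 310.3 72.9 size 66.8 64.8 ang 69.3 z -0.0007
pocket [470. 384.] 705.9 -76.0 size 67.1 67.5 ang 69.3 z -0.0
core 616.4696044921875 281.6498718261719 24.91215705871582 [23.19253541 26.46087808 27.69568767]
```

View pics/w5.png

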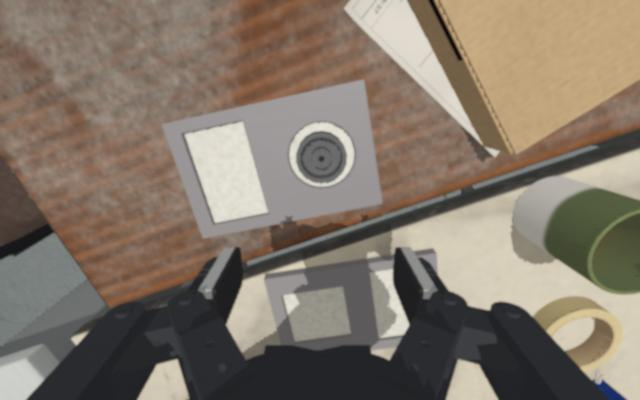

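Core_lower sits centred in the round pocket at (321,157), and the rectangular pocket is at (227,172), so it is placed well. Core_upper is next.

>>> apply_moves --targets '[[[-0.06,-0.95,0,2.8,0.8],[-0.06,-0.95,0,2.8,0.8],[-0.06,-0.95,0,2.8,0.8],[-0.06,-0.95,0,2.8,0.8],[-0.06,-0.95,0,2.8,0.8],[-0.06,-0.95,0,2.8,0.8],[-0.06,-0.95,0,2.8,0.8],[-0.06,-0.95,0,2.8,0.8]]]'

```text
clock: 9.13
eef_pos: [0.5839, -0.0436, 0.1462]
tool_rot: [0.693, 0.721, -0.0, -0.001]
ft_force: [0.0, -0.8, 0.3]
grip_width: 0.0773
grasp_force: 0.0
```

>>> apply_moves --targets '[[[-0.06,-0.95,0,2.8,0.8],[-0.06,-0.95,0,2.8,0.8],[-0.06,-0.95,0,2.8,0.8],[-0.06,-0.95,0,2.8,0.8],[-0.06,-0.95,0,2.8,0.8],[-0.06,-0.8,-0.4,2.8,0.8],[0,0,-0.5,0,0.8],[0,0,0,0,0.8]]]'

```text
clock: 9.8
eef_pos: [0.5668, -0.265, 0.1057]
tool_rot: [0.583, 0.812, -0.001, -0.004]
ft_force: [-0.6, 1.4, -1.1]
grip_width: 0.0769
grasp_force: 0.0
```

```bash
cat > near.py <<'E'
# usage: near.py x y r zlo zhi [name]: refine thing near (x,y) from the wrist view
from h import *
import sys
x0,y0,r,a,b=map(float,sys.argv[1:6])
o=get_obs();p,d=imaging.camera("wrist");C=cloud(pose("wrist",o),d);z=C[...,2]
if len(sys.argv)>6: cv2.imwrite("pics/%s.png"%sys.argv[6],p)
T=(C-o["eef_pos"])@R.from_quat(o["tool_rot"]).as_matrix()
m=((d>0)&(z>a)&(z<b)&(np.hypot(C[...,0]-x0,C[...,1]-y0)<r)).astype(np.uint8)
m=cv2.morphologyEx(m,cv2.MORPH_OPEN,np.ones((3,3)));n,l,s,c=cv2.connectedComponentsWithStats(m)
k=1+np.argmax(s[1:,4]);t=(C[l==k]*1000).astype(np.float32)[:,:2]
q=cv2.minAreaRect(t);print("rect",np.round(q[0],1),np.round(q[1],1),round(q[2],1),"circ",cv2.minEnclosingCircle(t),"top",np.percentile(z[l==k],[5,50,95]).round(4))
Rt=R.from_quat(o["tool_rot"]).as_matrix()
print("TCP",o["eef_pos"].round(4),"phi",np.degrees(np.arctan2(Rt[1,1],Rt[0,1])).round(1),"units to rect centre",((np.array(q[0])/1000-o["eef_pos"][:2])/.04).round(3))
E
python3 near.py .562 -.336 .045 .015 .026
```

```text
Traceback (most recent call last):
  File "near.py", line 11, in <module>
    q=cv2.minAreaRect(t);print("rect",np.round(q[0],1),np.round(q[1],1),round(q[2],1),"circ",cv2.minEnclosingCircle(t),"top",np.percentile(z[l==k],[5,50,95]).round(4))
cv2.error: OpenCV(4.12.0) /io/opencv/modules/imgproc/src/convhull.cpp:143: error: (-215:Assertion failed) total >= 0 && (depth == CV_32F || depth == CV_32S) in function 'convexHull'
```

>>> apply_moves --targets '[[[-0.06,-0.6,0,0,0.8],[-0.06,-0.6,0,0,0.8],[0,-0.55,-0.4,0,0.8],[0,0,-0.5,0,0.8],[0,0,0,0,0.8],[0,0,0,0,0.8]]]'

```text
clock: 10.35
eef_pos: [0.5647, -0.3323, 0.0744]
tool_rot: [0.581, 0.814, 0.0, -0.002]
ft_force: [-0.4, -0.5, 0.2]
grip_width: 0.077
grasp_force: 0.0
```

```bash
python3 near.py .562 -.336 .045 .015 .026 w6
```

```text
Traceback (most recent call last):
  File "near.py", line 11, in <module>
    q=cv2.minAreaRect(t);print("rect",np.round(q[0],1),np.round(q[1],1),round(q[2],1),"circ",cv2.minEnclosingCircle(t),"top",np.percentile(z[l==k],[5,50,95]).round(4))
cv2.error: OpenCV(4.12.0) /io/opencv/modules/imgproc/src/convhull.cpp:143: error: (-215:Assertion failed) total >= 0 && (depth == CV_32F || depth == CV_32S) in function 'convexHull'
```

View pics/w6.png

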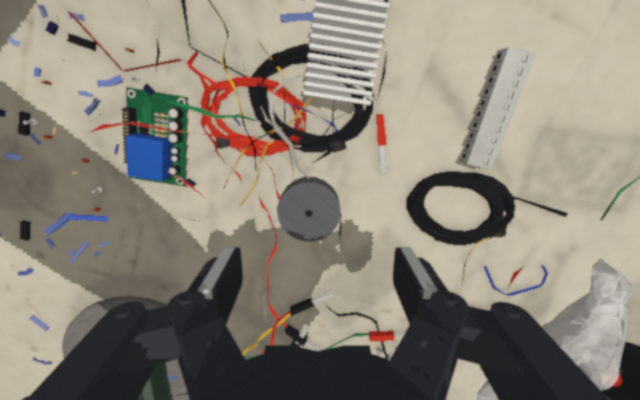

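The view shows core_upper at (309,210) between the fingers with no wires under the tips. The error came from a non-contiguous array, so I'll fix that.

```bash
sed -i 's/t=(C\[l==k\]\*1000).astype(np.float32)\[:,:2\]/t=np.ascontiguousarray((C[l==k]*1000).astype(np.float32)[:,:2])/; s/k=1+np/assert n>1,(m.sum());k=1+np/' near.py; python3 near.py .562 -.336 .045 .015 .026
```

```text
rect [ 560.8 -337.9] [48.9 49.2] 49.0 circ ((559.3162841796875, -337.5225830078125), 26.391433715820312) top [0.0186 0.0199 0.0209]
TCP [ 0.5656 -0.3326  0.0757] phi 19.0 units to rect centre [-0.119 -0.131]
```

>>> apply_moves --targets '[[[-0.12,-0.13,-0.6,0,0.8],[0,0,-0.6,0,0.7],[0,0,-0.5,0,0.6],[0,0,-0.25,0,0.6],[0,0,-0.2,0,0.5],[0,0,0,0,0.5],[0,0,0,0,0.4]]]'

```text
clock: 11.03
eef_pos: [0.5611, -0.3393, -0.0098]
tool_rot: [0.581, 0.814, 0.0, 0.001]
ft_force: [-0.3, 0.2, -0.1]
grip_width: 0.0595
grasp_force: 0.0
```

>>> apply_moves --targets '[[[0,0,0,0,-1],[0,0,0,0,-1],[0,0,0,0,-1],[0,0,0,0,-1]]]'

```text
clock: 11.37
eef_pos: [0.5618, -0.3401, -0.0085]
tool_rot: [0.582, 0.813, 0.0, 0.002]
ft_force: [-0.2, 1.0, 5.7]
grip_width: 0.0466
grasp_force: 62.2
```

>>> apply_moves --targets '[[[0,0,0.3,0,-1],[0,0,0.6,0,-1],[0,0,0.9,0,-1],[0,0,0.9,0,-1],[0,0,0.4,0,-1],[0,0,0,0,-1],[0,0,0,0,-1]]]'

```text
clock: 11.95
eef_pos: [0.561, -0.3399, 0.1149]
tool_rot: [0.582, 0.813, 0.0, 0.002]
ft_force: [0.2, 0.4, -2.1]
grip_width: 0.0467
grasp_force: 62.0
```

Run:
```python
from h import *
o=get_obs();p,d=imaging.camera("wrist");C=cloud(pose("wrist",o),d);T=(C-o["eef_pos"])@R.from_quat(o["tool_rot"]).as_matrix()
m=((d>0)&(np.abs(T[...,1])<.015)&(np.abs(T[...,0])<.04)&(T[...,2]>-.06)&(T[...,2]<-.02))
print(o["eef_pos"],np.percentile(T[m],[1,50,99],axis=0).round(4).tolist())
```

```text
[ 0.56096798 -0.33987205  0.11491887] [[-0.0211, -0.0146, -0.0296], [0.0054, 0.0, -0.0283], [0.0263, 0.0146, -0.0212]]
```

>>> apply_moves --targets '[[[0.08,0.914,0,0,-1],[0.08,0.914,0,0,-1],[0.08,0.914,0,0,-1],[0.08,0.914,0,0,-1],[0.08,0.914,0,0,-1],[0.08,0.914,0,0,-1],[0.08,0.914,0,0,-1],[0.08,0.914,0,0,-1]]]'

```text
clock: 12.67
eef_pos: [0.5837, -0.045, 0.1104]
tool_rot: [0.582, 0.813, -0.001, -0.002]
ft_force: [0.7, -0.2, -1.0]
grip_width: 0.0465
grasp_force: 62.0
```

>>> apply_moves --targets '[[[0.08,0.914,0,0,-1],[0.08,0.914,0,0,-1],[0.08,0.914,0,0,-1],[0.08,0.914,0,0,-1],[0.08,0.914,0,0,-1],[0.08,0.914,0,0,-1],[0.08,0.914,0,0,-1],[0.08,0.914,0,0,-1]]]'

```text
clock: 13.33
eef_pos: [0.6095, 0.2467, 0.11]
tool_rot: [0.582, 0.813, -0.002, -0.001]
ft_force: [0.2, -0.8, -1.2]
grip_width: 0.0466
grasp_force: 62.0
```

>>> apply_moves --targets '[[[0.08,0.914,0,0,-1],[0,0,0,0,-1],[0,0,0,0,-1],[0,0,0,0,-1]]]'

```text
clock: 13.67
eef_pos: [0.6131, 0.2815, 0.1104]
tool_rot: [0.581, 0.814, -0.002, -0.001]
ft_force: [0.5, -0.1, -1.1]
grip_width: 0.0465
grasp_force: 62.0
```

>>> apply_moves --targets '[[[0.09,-0.02,-0.6,0,-1],[0,0,-0.6,0,-1],[0,0,-0.5,0,-1],[0,0,-0.3,0,-1],[0,0,-0.1,0,-1],[0,0,0,0,-1],[0,0,0,0,-1]]]'

```text
clock: 14.25
eef_pos: [0.6189, 0.2809, 0.0299]
tool_rot: [0.582, 0.813, 0.0, 0.0]
ft_force: [-0.1, 0.4, -0.3]
grip_width: 0.0462
grasp_force: 62.1
```

>>> apply_moves --targets '[[[-0.05,0,-0.1,0,-1],[0,0,-0.08,0,-1],[0,0,-0.06,0,-1],[0,0,0,0,-1],[0,0,0,0,-1]]]'

```text
clock: 14.67
eef_pos: [0.6162, 0.2815, 0.0196]
tool_rot: [0.582, 0.814, -0.0, 0.0]
ft_force: [0.7, 0.0, -1.2]
grip_width: 0.0467
grasp_force: 62.1
```

>>> apply_moves --targets '[[[0,0,-0.03,0,-1],[0,0,-0.03,0,-1],[0,0,0,0,-1],[0,0,0,0,-1]]]'

```text
clock: 15.0
eef_pos: [0.6166, 0.2817, 0.0185]
tool_rot: [0.582, 0.814, 0.001, 0.0]
ft_force: [-1.8, -1.4, 5.6]
grip_width: 0.0467
grasp_force: 62.7
```

Force of 5.6 N shows rim contact. I'll release, lift and check.

>>> apply_moves --targets '[[[0,0,0,0,0.2],[0,0,0,0,0.4],[0,0,0,0,0.5],[0,0,0.3,0,0.8],[0,0,0.6,0,0.8],[0,0,0.9,0,0.8],[0,0,0.9,0,0.8],[0,0,0,0,0.8]]]'

```text
clock: 15.67
eef_pos: [0.6209, 0.2835, 0.1354]
tool_rot: [0.582, 0.813, 0.007, 0.004]
ft_force: [1.4, -0.0, 1.8]
grip_width: 0.0766
grasp_force: 0.0
```

>>> apply_moves --targets '[[[0,-0.7,0.3,0,0.8],[0,-0.3,0,0,0.8],[0,0,0,0,0.8],[0,0,0,0,0.8]]]'

```text
clock: 16.0
eef_pos: [0.6162, 0.2406, 0.1369]
tool_rot: [0.582, 0.813, 0.0, -0.0]
ft_force: [-0.3, 0.9, 0.9]
grip_width: 0.0769
grasp_force: 0.0
```

```bash
python3 near.py .6165 .282 .05 .042 .055; python3 near.py .6165 .282 .05 .01 .042 w7
```

```text
rect [617.5 283.8] [48.3 48.8] 18.1 circ ((617.4057006835938, 283.6277770996094), 24.860313415527344) top [0.0457 0.0469 0.048 ]
TCP [0.6162 0.2406 0.1369] phi 18.8 units to rect centre [0.031 1.08 ]
rect [616.4 282. ] [99.2 99.6] 66.2 circ ((616.4824829101562, 281.9971923828125), 49.980804443359375) top [0.0107 0.0119 0.0131]
TCP [0.616  0.2412 0.1364] phi 18.8 units to rect centre [0.011 1.019]
```

View pics/w7.png

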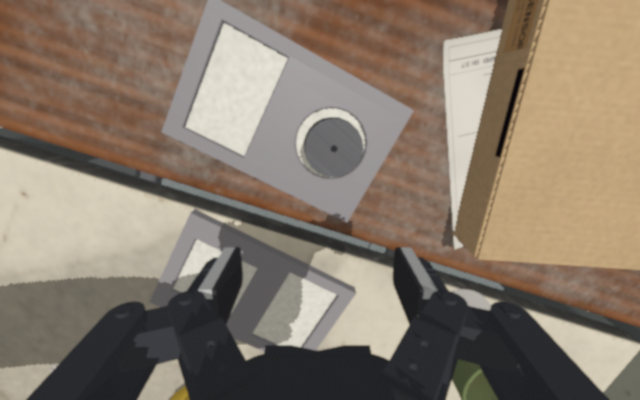

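Core_upper is seated on the lower half: top at z 0.047 and about 2 mm off centre, with the disc at (334,147). The terminal block is next.

>>> apply_moves --targets '[[[0.08,-0.89,0,-1,0.2],[0.08,-0.89,0,-1,0.2],[0.08,-0.89,0,-1,0.2],[0.08,-0.89,0,-1,0.2],[0.08,-0.89,0,-1,0.2],[0.08,-0.89,0,-1,0.2],[0.08,-0.89,0,-1,0.2],[0.08,-0.89,0,-1,0.2]]]'

```text
clock: 16.77
eef_pos: [0.6417, -0.044, 0.1361]
tool_rot: [0.637, 0.771, -0.0, -0.001]
ft_force: [0.2, -0.3, 0.5]
grip_width: 0.0508
grasp_force: 0.0
```

>>> apply_moves --targets '[[[0.1,-0.89,0,-1,0.2],[0.1,-0.89,0,-1,0.2],[0.1,-0.89,-0.2,-0.8,0.2],[0.1,-0.89,-0.4,0,0.2],[0.1,-0.7,-0.5,0,0.2],[0,0,-0.5,0,0.2],[0,0,0,0,0.2],[0,0,0,0,0.2]]]'

```text
clock: 17.43
eef_pos: [0.6604, -0.2127, 0.0704]
tool_rot: [0.655, 0.755, -0.001, -0.003]
ft_force: [0.8, 0.4, 0.6]
grip_width: 0.0512
grasp_force: 0.0
```

```bash
python3 near.py .665 -.221 .055 .010 .018 w8
```

```text
rect [ 666.  -222.1] [19.9 81.9] 7.8 circ ((666.4825439453125, -222.31690979003906), 41.77471160888672) top [0.0128 0.014  0.0152]
TCP [ 0.6604 -0.2127  0.0704] phi 8.1 units to rect centre [ 0.14  -0.237]
```

>>> apply_moves --targets '[[[0.14,-0.24,-0.6,0,0.2],[0,0,-0.6,0,0.2],[0,0,-0.4,0,0],[0,0,-0.3,0,0],[0,0,-0.15,0,0],[0,0,0,0,0],[0,0,0,0,0]]]'

```text
clock: 18.07
eef_pos: [0.6684, -0.2229, -0.0076]
tool_rot: [0.655, 0.755, 0.0, 0.001]
ft_force: [-0.6, -1.0, -0.3]
grip_width: 0.0426
grasp_force: 0.0
```

>>> apply_moves --targets '[[[0,0,0,0,-1],[0,0,0,0,-1],[0,0,0,0,-1],[0,0,0,0,-1],[0,0,0,0,-1]]]'

```text
clock: 18.48
eef_pos: [0.6688, -0.2238, -0.0068]
tool_rot: [0.656, 0.755, 0.001, 0.001]
ft_force: [-0.5, 0.3, 5.8]
grip_width: 0.0176
grasp_force: 59.1
```

>>> apply_moves --targets '[[[0,0,0,0,-0.2],[0,0,0,0,-0.2],[0,0,-0.15,0,-0.2],[0,0,0,0,-0.2],[0,0,0,0,-1],[0,0,0,0,-1],[0,0,0,0,-1],[0,0,0,0,-1]]]'

```text
clock: 19.15
eef_pos: [0.6674, -0.2234, -0.0151]
tool_rot: [0.656, 0.755, -0.0, -0.0]
ft_force: [0.3, -1.0, 0.0]
grip_width: 0.0182
grasp_force: 62.1
```

>>> apply_moves --targets '[[[0,0,0.3,0,-1],[0,0,0.6,0,-1],[0,0,0.9,0,-1],[0,0,0.9,0,-1],[0,0,0.4,0,-1],[0,0,0,0,-1],[0,0,0,0,-1]]]'

```text
clock: 19.73
eef_pos: [0.6687, -0.2238, 0.1119]
tool_rot: [0.656, 0.755, 0.001, 0.002]
ft_force: [-1.2, 0.6, -0.8]
grip_width: 0.0181
grasp_force: 62.2
```

```bash
cat > held.py <<'E'
from h import *
o=get_obs();p,d=imaging.camera("wrist");C=cloud(pose("wrist",o),d);T=(C-o["eef_pos"])@R.from_quat(o["tool_rot"]).as_matrix()
m=((d>0)&(np.abs(T[...,1])<.008)&(np.abs(T[...,0])<.06)&(T[...,2]>-.07)&(T[...,2]<.01))
t=T[m];print(o["eef_pos"],np.percentile(t,[1,50,99],axis=0).round(4).tolist(),"slope dz/dx",np.polyfit(t[:,0],t[:,2],1).round(4))
E
python3 held.py
```

```text
[ 0.66872299 -0.22383804  0.1119419 ] [[-0.0388, -0.0079, -0.0315], [0.0083, -0.0001, -0.0297], [0.0417, 0.0078, -0.019]] slope dz/dx [ 0.0214 -0.0296]
```

>>> apply_moves --targets '[[[-0.252,0.8655,0,-1.1,-1],[-0.252,0.8655,0,-1.1,-1],[-0.252,0.8655,0,-1.1,-1],[-0.252,0.8655,0,-1.1,-1],[-0.252,0.8655,0,-1.1,-1],[-0.252,0.8655,0,-1.1,-1],[-0.252,0.8655,0,-1.1,-1],[-0.252,0.8655,0,-1.1,-1]]]'

```text
clock: 20.45
eef_pos: [0.5843, 0.0549, 0.1069]
tool_rot: [0.712, 0.702, -0.002, -0.001]
ft_force: [-0.2, -0.4, -1.1]
grip_width: 0.018
grasp_force: 62.2
```

>>> apply_moves --targets '[[[-0.252,0.8655,0,-1.1,-1],[-0.252,0.8655,0,-1.1,-1],[-0.252,0.8655,0,-1.1,-1],[-0.252,0.8655,0,-1.1,-1],[-0.252,0.8655,0,-1.1,-1],[-0.252,0.8655,0,-1.1,-1],[-0.252,0.8655,0,-1.1,-1],[0,0,0,0,-1]]]'

```text
clock: 21.12
eef_pos: [0.5127, 0.3015, 0.1069]
tool_rot: [0.755, 0.656, -0.001, -0.002]
ft_force: [0.4, -0.1, -0.5]
grip_width: 0.0184
grasp_force: 62.2
```

>>> apply_moves --targets '[[[0,0,-0.6,0,-1],[0,0,-0.7,0,-1],[0,0,-0.6,0,-1],[0,0,-0.2,0,-1],[0,0,0,0,-1],[0,0,0,0,-1]]]'

```text
clock: 21.62
eef_pos: [0.5157, 0.2952, 0.0244]
tool_rot: [0.757, 0.653, -0.001, -0.0]
ft_force: [-0.2, -0.2, -0.9]
grip_width: 0.0182
grasp_force: 62.2
```

>>> apply_moves --targets '[[[0.04,0,-0.3,0,-1],[0,0,-0.25,0,-1],[0,0,-0.15,0,-1],[0,0,-0.06,0,-1],[0,0,0,0,-1],[0,0,0,0,-1]]]'

```text
clock: 22.12
eef_pos: [0.5179, 0.2959, -0.0053]
tool_rot: [0.757, 0.653, -0.0, -0.0]
ft_force: [0.5, 1.1, -1.0]
grip_width: 0.0183
grasp_force: 62.2
```

>>> apply_moves --targets '[[[0,0,-0.03,0,-1],[0,0,0,0,-1],[0,0,0,0,-1]]]'

```text
clock: 22.37
eef_pos: [0.518, 0.296, -0.0062]
tool_rot: [0.757, 0.653, 0.0, 0.0]
ft_force: [1.1, -0.9, -0.4]
grip_width: 0.0183
grasp_force: 62.2
```

>>> apply_moves --targets '[[[0,0,-0.05,0,-1],[0,0,0,0,-1],[0,0,0,0,-0.35],[0,0,0,0,-0.35],[0,0,0,0,-0.35],[0,0,0.4,0,-0.3],[0,0,0.8,0,0],[0,0,0.9,0,0.8]]]'

```text
clock: 23.03
eef_pos: [0.5159, 0.2948, 0.0741]
tool_rot: [0.757, 0.653, -0.003, -0.001]
ft_force: [0.6, -0.0, 0.9]
grip_width: 0.0532
grasp_force: 0.0
```

>>> apply_moves --targets '[[[0,-0.3,0.9,0,0.8],[0,-0.7,0.5,0,0.8],[0,0,0,0,0.8],[0,0,0,0,0.8]]]'

```text
clock: 23.37
eef_pos: [0.5191, 0.2555, 0.1336]
tool_rot: [0.758, 0.653, 0.002, 0.0]
ft_force: [0.7, -0.0, -0.4]
grip_width: 0.0768
grasp_force: 0.0
```

```bash
python3 near.py .5177 .297 .055 .016 .03 w9; python3 near.py .6165 .283 .05 .042 .055
```

```text
rect [518.6 296.8] [81.1 19.1] 81.6 circ ((518.9629516601562, 296.8981628417969), 41.42967987060547) top [0.0198 0.021  0.0222]
TCP [0.5191 0.2555 0.1336] phi -8.5 units to rect centre [-0.013  1.032]
rect [617.  283.6] [49.1 49.2] 69.3 circ ((617.3783569335938, 283.6183166503906), 25.082712173461914) top [0.0457 0.047  0.0481]
TCP [0.5181 0.2557 0.1319] phi -8.5 units to rect centre [2.473 0.697]
```

The terminal block is seated with its top at 0.021, and the core stack is unchanged. The transformer is next.

>>> apply_moves --targets '[[[0.085,-0.78,0,6.05,1],[0.085,-0.78,0,6.05,1],[0.085,-0.78,0,6.05,1],[0.085,-0.78,0,6.05,1],[0.085,-0.78,0,6.05,1],[0.085,-0.78,0,6.05,1],[0.085,-0.78,0,6.05,1],[0.085,-0.78,0,6.05,1]]]'

```text
clock: 24.13
eef_pos: [0.544, 0.0057, 0.1294]
tool_rot: [0.42, 0.908, -0.001, -0.002]
ft_force: [0.2, 0.4, -0.8]
grip_width: 0.0853
grasp_force: 0.0
```

>>> apply_moves --targets '[[[0.085,-0.78,0,6.05,1],[0.085,-0.78,0,6.05,1],[0.085,-0.78,0,6.05,1],[0,0,0,0,1],[0,0,0,0,1]]]'

```text
clock: 24.55
eef_pos: [0.5545, -0.0881, 0.1294]
tool_rot: [0.276, 0.961, -0.0, -0.002]
ft_force: [-0.9, 0.5, 0.0]
grip_width: 0.0858
grasp_force: 0.0
```

```bash
python3 near.py .557 -.087 .06 .041 .0485 w10;python3 near.py .557 -.087 .06 .02 .06; python3 near.py .557 -.087 .06 .0495 .056
```

```text
rect [560.2 -89.9] [56.  30.5] 57.6 circ ((560.10498046875, -89.69718933105469), 31.20506477355957) top [0.0448 0.046  0.0471]
TCP [ 0.5545 -0.0881  0.1294] phi 57.9 units to rect centre [ 0.142 -0.044]
rect [559.9 -89.6] [56.2 49.8] 57.9 circ ((558.3995361328125, -88.44369506835938), 32.230308532714844) top [0.0358 0.046  0.0521]
TCP [ 0.5544 -0.087   0.1296] phi 58.0 units to rect centre [ 0.138 -0.064]
rect [542.8 -79.2] [49.2  6.1] 58.0 circ ((543.1270751953125, -79.35865783691406), 24.679443359375) top [0.0507 0.0519 0.053 ]
TCP [ 0.5545 -0.0864  0.1299] phi 58.1 units to rect centre [-0.293  0.18 ]
```

View pics/w10.png

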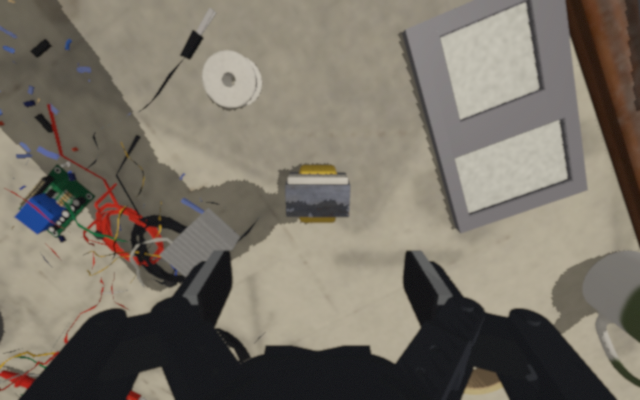

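The view shows the transformer at (318,195), aligned with the fingers. I'll descend and grip.

>>> apply_moves --targets '[[[0.14,-0.06,-0.6,0,1],[0,0,-0.7,0,1],[0,0,-0.7,0,1],[0,0,-0.7,0,1],[0,0,-0.4,0,1],[0,0,-0.2,0,1],[0,0,0,0,1],[0,0,0,0,1]]]'

```text
clock: 25.37
eef_pos: [0.5611, -0.0888, -0.0003]
tool_rot: [0.274, 0.962, 0.0, -0.0]
ft_force: [-0.4, 0.5, -0.8]
grip_width: 0.0854
grasp_force: 0.0
```

>>> apply_moves --targets '[[[0,0,-0.08,0,0.5],[0,0,0,0,-1],[0,0,0,0,-1],[0,0,0,0,-1],[0,0,0,0,-1],[0,0,0,0,-1]]]'

```text
clock: 25.87
eef_pos: [0.5619, -0.0904, -0.0021]
tool_rot: [0.275, 0.961, -0.0, 0.001]
ft_force: [-0.8, -1.6, 6.9]
grip_width: 0.0555
grasp_force: 66.1
```

>>> apply_moves --targets '[[[0,0,0.3,0,-1],[0,0,0.6,0,-1],[0,0,0.9,0,-1],[0,0,0.9,0,-1],[0,0,0.3,0,-1],[0,0,0,0,-1],[0,0,0,0,-1]]]'

```text
clock: 26.45
eef_pos: [0.5607, -0.0896, 0.1161]
tool_rot: [0.275, 0.962, 0.0, 0.0]
ft_force: [-1.0, -0.2, -5.9]
grip_width: 0.0549
grasp_force: 65.3
```

>>> apply_moves --targets '[[[-0.07,0.79,0,3.57,-1],[-0.07,0.79,0,3.57,-1],[-0.07,0.79,0,3.57,-1],[-0.07,0.79,0,3.57,-1],[-0.07,0.79,0,3.57,-1],[-0.07,0.79,0,3.57,-1],[0,0,0,0,-1],[0,0,0,0,-1]]]'

```text
clock: 27.12
eef_pos: [0.5416, 0.1014, 0.1132]
tool_rot: [0.089, 0.996, -0.001, -0.003]
ft_force: [-0.1, -0.4, -4.6]
grip_width: 0.0553
grasp_force: 65.7
```

```bash
python3 held.py; python3 tray.py 2>&1 | head -12; cp pics/w5.png pics/w11.png
```

```text
[0.54157987 0.10135189 0.11321509] [[-0.0217, -0.0078, -0.0548], [0.0138, 0.0001, -0.0479], [0.0265, 0.0078, -0.0149]] slope dz/dx [ 0.2265 -0.0472]
[0.54198149 0.10014976 0.11357293]
pocket [323.  52.] 441.3 113.5 size 123.2 98.5 ang 79.7 z -0.0002
pocket [536. 120.] 517.6 297.1 size 101.3 60.6 ang 81.4 z 0.0078
pocket [326. 172.] 537.2 99.2 size 72.2 58.4 ang 79.7 z 0.0073
pocket [387. 214.] 572.5 159.5 size 14.2 92.9 ang 89.7 z 0.0003
pocket [ 10. 256.] 557.5 -210.8 size 26.9 55.4 ang 61.5 z 0.0246
pocket [214. 267.] 606.3 -16.3 size 28.0 111.6 ang 30.0 z 0.0001
pocket [347. 250.] 611.2 116.3 size 68.9 13.4 ang 79.7 z 0.1677
pocket [587. 300.] 714.6 346.9 size 41.2 125.9 ang 14.5 z -0.001
pocket [192. 378.] 748.7 -82.6 size 40.2 98.5 ang 45.5 z 0.0004
core 615.199951171875 281.6365966796875 25.091205596923828 [20.93831638 27.0618538  34.07770328]
```

>>> apply_moves --targets '[[[0.1,-0.06,-0.5,0,-1],[0,0,-0.7,0,-1],[0,0,-0.6,0,-1],[0,0,-0.4,0,-1],[0,0,-0.2,0,-1],[0,0,0,0,-1],[0,0,0,0,-1]]]'

```text
clock: 27.8
eef_pos: [0.548, 0.0966, 0.0201]
tool_rot: [0.092, 0.996, -0.0, -0.0]
ft_force: [-0.2, 0.6, -4.0]
grip_width: 0.0549
grasp_force: 65.6
```

>>> apply_moves --targets '[[[-0.04,0.03,-0.15,0,-1],[0,0,-0.1,0,-1],[0,0,-0.07,0,-1],[0,0,-0.03,0,-1],[0,0,0,0,-1],[0,0,0,0,-1]]]'

```text
clock: 28.3
eef_pos: [0.5466, 0.0988, 0.0065]
tool_rot: [0.091, 0.996, 0.0, 0.0]
ft_force: [0.0, 0.2, -5.5]
grip_width: 0.0552
grasp_force: 65.7
```

>>> apply_moves --targets '[[[0,0,-0.025,0,-1],[0,0,0,0,-1],[0,0,0,0,-1]]]'

```text
clock: 28.55
eef_pos: [0.5465, 0.0987, 0.0054]
tool_rot: [0.091, 0.996, 0.0, 0.0]
ft_force: [-0.2, 0.2, -4.2]
grip_width: 0.0546
grasp_force: 65.7
```

>>> apply_moves --targets '[[[0,0,-0.02,0,-1],[0,0,0,0,0.4],[0,0,0,0,0.7],[0,0,0,0,0.9],[0,0,0.5,0,1],[0,0,0.8,0,1],[0,0,0.9,0,1],[0,0,0.9,0,1]]]'

```text
clock: 29.22
eef_pos: [0.546, 0.0986, 0.1298]
tool_rot: [0.091, 0.996, -0.0, -0.0]
ft_force: [0.5, 0.1, 0.7]
grip_width: 0.0857
grasp_force: 0.0
```

>>> apply_moves --targets '[[[0,-0.2,0.2,0,0.9],[0,-0.76,0,-6.4,0.9],[0,-0.76,0,-6.4,0.9],[0,-0.76,0,-6.4,0.9],[0,-0.76,0,-6.4,0.9],[0,-0.76,0,-6.4,0.9],[0,-0.76,0,-6.4,0.9],[0,-0.76,0,-6.4,0.9]]]'

```text
clock: 29.88
eef_pos: [0.5464, -0.1237, 0.1368]
tool_rot: [0.466, 0.885, 0.0, 0.0]
ft_force: [0.2, 0.1, -0.5]
grip_width: 0.0815
grasp_force: 0.0
```

>>> apply_moves --targets '[[[0,-0.76,0,-6.4,0.9],[0,-0.76,0,-6.4,0.9],[0,-0.76,0,-6.4,0.9],[0,-0.1,0,-6.4,0.9],[0,0,0,0,0.9],[0,0,0,0,0.9]]]'

```text
clock: 30.38
eef_pos: [0.5462, -0.2177, 0.1364]
tool_rot: [0.648, 0.762, 0.0, -0.0]
ft_force: [0.8, -0.0, -0.2]
grip_width: 0.0811
grasp_force: 0.0
```

```bash
python3 near.py .548 -.225 .055 .024 .033 w12
```

```text
rect [ 545.  -212.3] [44.3  2.8] 10.7 circ ((545.1182861328125, -213.13168334960938), 22.13608169555664) top [0.0247 0.0273 0.0285]
TCP [ 0.5462 -0.2177  0.1364] phi 9.2 units to rect centre [-0.032  0.133]
```

View pics/w12.png

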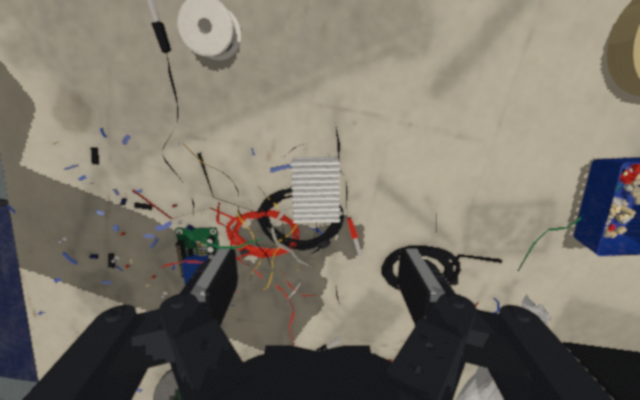

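The sink is at (317,190), already aligned with the fingers. The filter caught only one fin, so I'll re-extract the sink as a whole.

```bash
sed -i 's/cv2.MORPH_OPEN,np.ones((3,3))/*((cv2.MORPH_CLOSE,np.ones((9,9))) if b>.0329 and a>.02 else (cv2.MORPH_OPEN,np.ones((3,3))))/' near.py; sed -i 's/t=np.asc/sel=(l==k)\&(z>a)\&(z<b)\nt=np.asc/; s/C\[l==k\]\*1000/C[sel]*1000/' near.py; python3 near.py .548 -.235 .05 .0235 .033
python3 - <<'E'
from h import *
o=get_obs();p,d=imaging.camera("wrist");C=cloud(pose("wrist",o),d)
for n,c in(("left",(.500,-.235)),("right",(.592,-.223))):
    m=(np.hypot(C[...,0]-c[0],C[...,1]-c[1])<.014)&(d>0);print(n,np.percentile(C[m][:,2],[50,90,99]).round(4))
E
```

```text
rect [ 547.  -223.6] [44.9 59.5] 10.5 circ ((547.2114868164062, -223.52378845214844), 36.566410064697266) top [0.015  0.0252 0.0281]
TCP [ 0.5463 -0.2169  0.1364] phi 9.3 units to rect centre [ 0.017 -0.168]
left [0.2171 0.2253 0.2292]
right [0.1774 0.2199 0.2325]
```

>>> apply_moves --targets '[[[0,0.03,-0.6,1.2,0.7],[0,0,-0.8,0,0.6],[0,0,-0.8,0,0.5],[0,0,-0.6,0,0.5],[0,0,-0.4,0,0.5],[0,0,0,0,0.5],[0,0,0,0,0.5]]]'

```text
clock: 31.12
eef_pos: [0.5459, -0.2148, 0.0079]
tool_rot: [0.64, 0.769, -0.0, -0.001]
ft_force: [1.4, -0.2, -0.6]
grip_width: 0.0643
grasp_force: 0.0
```

>>> apply_moves --targets '[[[0,0,-0.2,0,0.5],[0,0,-0.2,0,0.5],[0,0,0,0,0.5],[0,0,0,0,-1],[0,0,0,0,-1],[0,0,0,0,-1],[0,0,0,0,-1],[0,0,0,0,-1]]]'

```text
clock: 31.78
eef_pos: [0.5471, -0.2164, -0.0067]
tool_rot: [0.641, 0.768, 0.0, 0.001]
ft_force: [-0.6, 0.4, 2.8]
grip_width: 0.0434
grasp_force: 63.6
```

>>> apply_moves --targets '[[[0,0,0.3,0,-1],[0,0,0.6,0,-1],[0,0,0.9,0,-1],[0,0,0.9,0,-1],[0,0,0.3,0,-1],[0,0,0,0,-1],[0,0,0,0,-1]]]'

```text
clock: 32.37
eef_pos: [0.5466, -0.2162, 0.1127]
tool_rot: [0.641, 0.768, 0.0, 0.0]
ft_force: [0.0, 0.4, -1.7]
grip_width: 0.0438
grasp_force: 63.2
```

>>> apply_moves --targets '[[[0.268,0.846,0,-2.33,-1],[0.268,0.846,0,-2.33,-1],[0.268,0.846,0,-2.33,-1],[0.268,0.846,0,-2.33,-1],[0.268,0.846,0,-2.33,-1],[0.268,0.846,0,-2.33,-1],[0.268,0.846,0,-2.33,-1],[0.268,0.846,0,-2.33,-1]]]'

```text
clock: 33.03
eef_pos: [0.6304, 0.0561, 0.109]
tool_rot: [0.757, 0.653, -0.002, -0.002]
ft_force: [0.5, -0.5, -1.6]
grip_width: 0.0437
grasp_force: 63.1
```

>>> apply_moves --targets '[[[0.268,0.846,0,-2.33,-1],[0,0,0,0,-1],[0,0,0,0,-1],[0,0,0,0,-1]]]'

```text
clock: 33.37
eef_pos: [0.6411, 0.0883, 0.1096]
tool_rot: [0.769, 0.639, -0.002, -0.001]
ft_force: [0.0, 0.4, -1.2]
grip_width: 0.0438
grasp_force: 63.1
```

```bash
python3 held.py; cp pics/w5.png /tmp/; python3 tray.py | head -8; cp pics/w5.png pics/w13.png
```

```text
[0.64114209 0.0882521  0.10961708] [[-0.0361, -0.0078, -0.035], [-0.0005, 0.0, -0.0321], [0.0228, 0.0078, -0.0088]] slope dz/dx [ 0.1336 -0.0301]
[0.64142307 0.08751118 0.11028158]
pocket [112.  15.] 512.7 255.9 size 18.2 57.6 ang 79.4 z 0.0069
pocket [319. 173.] 646.0 98.3 size 58.9 58.8 ang 79.5 z 0.0072
pocket [227. 184.] 545.3 98.3 size 69.3 70.6 ang 79.4 z 0.0071Traceback (most recent call last):
  File "tray.py", line 12, in <module>
    t=C[m]*1000;(x,y),r=cv2.minEnclosingCircle(t[t[:,2]>24][:,:2].astype(np.float32));print("core",x,y,r,np.percentile(t[:,2],[5,50,95]))
                                                                                                         ~~~~~~~~~~~~~^^^^^^^^^^^^^^^^^^
    return _quantile_unchecked(
        a, q, axis, out, overwrite_input, method, keepdims, weights)
    return _ureduce(a,
                    func=_quantile_ureduce_func,
    ...<5 lines>...
                    overwrite_input=overwrite_input,
                    method=method)
    r = func(a, **kwargs)
    result = _quantile(arr,
                       quantiles=q,
    ...<2 lines>...
                       out=out,
                       weights=wgt)
    slices_having_nans = np.isnan(arr[-1, ...])
                                  ~~~^^^^^^^^^
IndexError: index -1 is out of bounds for axis 0 with size 0
```

View pics/w13.png

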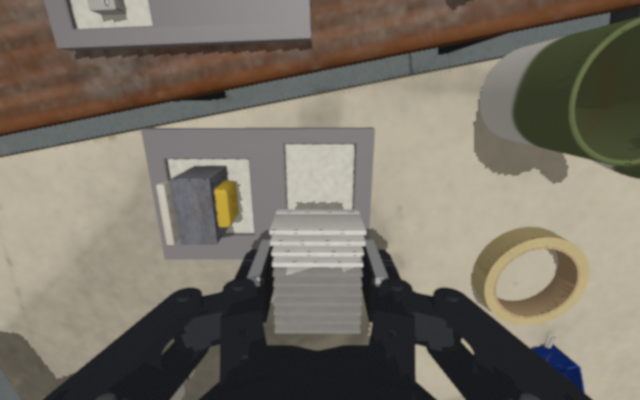

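The transformer stands in the square pocket at (205,205), and the sink is held level over the rectangular pocket at (320,175). I'll lower it.

>>> apply_moves --targets '[[[0.05,-0.02,-0.6,0,-1],[0,0,-0.6,0,-1],[0,0,-0.6,0,-1],[0,0,-0.4,0,-1],[0,0,-0.2,0,-1],[0,0,0,0,-1],[0,0,0,0,-1]]]'

```text
clock: 34.05
eef_pos: [0.6449, 0.0867, 0.0167]
tool_rot: [0.77, 0.638, -0.0, -0.0]
ft_force: [0.6, 0.9, 0.5]
grip_width: 0.0437
grasp_force: 63.2
```

>>> apply_moves --targets '[[[-0.03,0.01,-0.15,0,-1],[0,0,-0.12,0,-1],[0,0,-0.08,0,-1],[0,0,0,0,-1],[0,0,0,0,-1]]]'

```text
clock: 34.47
eef_pos: [0.6436, 0.0881, 0.0025]
tool_rot: [0.77, 0.639, -0.0, -0.0]
ft_force: [0.8, 0.3, -1.6]
grip_width: 0.0438
grasp_force: 63.2
```

>>> apply_moves --targets '[[[0,0,-0.03,0,-1],[0,0,0,0,-1],[0,0,0,0,-1]]]'

```text
clock: 34.72
eef_pos: [0.6439, 0.0881, 0.0014]
tool_rot: [0.77, 0.639, 0.0, 0.0]
ft_force: [-0.2, -0.2, -1.4]
grip_width: 0.0437
grasp_force: 63.2
```

>>> apply_moves --targets '[[[0,0,-0.025,0,-1],[0,0,0,0,-1],[0,0,0,0,0.2],[0,0,0,0,0.4],[0,0,0,0,0.4],[0,0,0.5,0,0.4],[0,0,0.9,0,0.5],[0,0,0.9,0,0.5]]]'

```text
clock: 35.38
eef_pos: [0.6421, 0.0878, 0.0916]
tool_rot: [0.77, 0.639, -0.002, -0.001]
ft_force: [0.3, 0.7, 0.4]
grip_width: 0.0643
grasp_force: 0.0
```

>>> apply_moves --targets '[[[0,0,0.9,0,0.5],[0,-0.8,0.4,0,0.5],[0,-0.8,0,0,0.5],[0,-0.4,0,0,0.5],[0,0,0,0,0.5],[0,0,0,0,0.5]]]'

```text
clock: 35.88
eef_pos: [0.6432, 0.0071, 0.1436]
tool_rot: [0.77, 0.638, -0.0, -0.001]
ft_force: [-0.4, -0.6, -1.0]
grip_width: 0.0642
grasp_force: 0.0
```

```bash
python3 near.py .6425 .080 .05 .0225 .05; python3 near.py .544 .098 .05 .048 .055; python3 near.py .544 .098 .05 .056 .064 w14; python3 near.py .6165 .283 .05 .042 .055
python3 - <<'E'
from h import *
P=pose("scene");p,d=imaging.camera("scene");C=cloud(P,d)
for n,c,r in(("relay",(.434,-.322),.045),("reel",(.437,-.099),.03)):
    m=(np.hypot(C[...,0]-c[0],C[...,1]-c[1])<r)&(C[...,2]>.015)&(C[...,2]<.04);d0=np.load("pics/scene0.npy");C0=cloud(P,d0)
    m0=(np.hypot(C0[...,0]-c[0],C0[...,1]-c[1])<r)&(C0[...,2]>.015)&(C0[...,2]<.04)
    print(n,C[m].mean(0).round(4),C0[m0].mean(0).round(4))
E
```

```text
rect [643.5  81. ] [58.8 44.9] 79.1 circ ((643.3648681640625, 81.14425659179688), 36.53531265258789) top [0.0115 0.0243 0.0352]
TCP [0.6432 0.0071 0.1436] phi -10.8 units to rect centre [0.007 1.846]
rect [544.7  99.7] [55.7 33.8] 79.7 circ ((546.172119140625, 99.59046936035156), 31.341341018676758) top [0.0501 0.0526 0.0539]
TCP [0.6431 0.0081 0.1434] phi -10.7 units to rect centre [-2.46  2.29]
rect [526.6 103.2] [49.8  7.2] 79.7 circ ((526.3314208984375, 103.29364776611328), 24.947233200073242) top [0.0564 0.0584 0.0597]
TCP [0.6432 0.0087 0.1433] phi -10.6 units to rect centre [-2.914  2.362]
relay [ 0.4377 -0.3294  0.0227] [ 0.4387 -0.3298  0.0229]
reel [ 0.4473 -0.1104  0.0291] [ 0.438  -0.0977  0.0278]Traceback (most recent call last):
  File "near.py", line 10, in <module>
    assert n>1,(m.sum());k=1+np.argmax(s[1:,4]);sel=(l==k)&(z>a)&(z<b)
           ^^^
AssertionError: 0
```

View pics/w14.png

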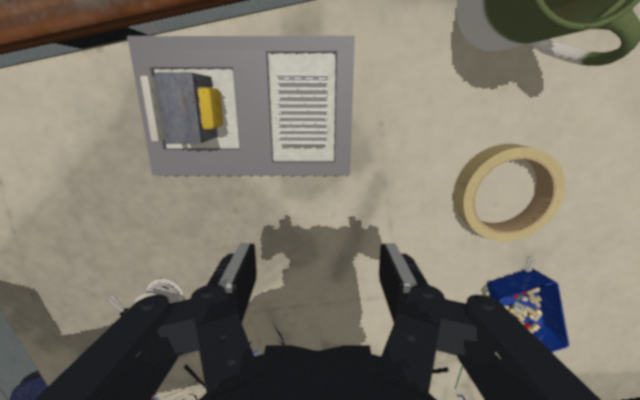

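Run:
```python
from h import *
P=pose("side");p,d=imaging.camera("side");c=(.437,-.099)
for D in(np.load("pics/side0.npy"),d):
    C=cloud(P,D);m=(np.hypot(C[...,0]-c[0],C[...,1]-c[1])<.04)&(C[...,2]>.012)&(C[...,2]<.04);print(m.sum(),np.median(C[m],0))
print(get_obs()["joint_vel"].round(3))
```

```text
161 [ 0.43781721 -0.09028954  0.0299447 ]
161 [ 0.43807213 -0.09193137  0.02988173]
[-0.003 -0.002  0.002 -0.001 -0.001 -0.001]
```

The side view confirms the reel hasn't moved, and everything is seated. I'm handing the job in.

```bash
python3 -c "
from workcell import order
print(order.job_done())"
```

```text
the job is handed in; nothing more can be done
None
```

Both kits are made up and handed in at about 36 s of the 131 s allowed. Camera checks before handing in showed every part seated in its pocket, the core halves about 2 mm off centre, and the relay module and reel unmoved; the hand-in call gave no verdict.

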